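# Hang the readout unit on the keyhole stud of the sloped bench stand

### The arm

A 7-joint arm with a two-finger parallel gripper is mounted at the origin on the work surface. World frame = base frame: x ahead of the robot, y to its left, z up, the work surface at z = 0. Lengths are in m, angles in rad, forces in N, time in s.
With the tool pointing down it reaches from about 0.4 to 0.9 m from the base axis. Payload 5.6 kg.
Tool frame: the origin (TCP) lies at the very end of the fingers, on their centre line; the grasp point (between the pads) lies 19 mm behind it (ctrl.grip_point_offset is the distance from the TCP to the grasp point, in m); x points along the fingers, y is the direction in which the jaws open and shut, and the axes are right-handed (so a half turn about x gives the same grasp; the last joint's range is limited). The gripper opens to 92 mm and grips with 3 to 60 N. Pads are 20 mm wide; open, the fingers measure 128 mm over their backs; the gripper's body (75 mm by 189 mm) begins 69 mm behind the grasp point.
Start: joints at [1.093, 0.468, -0.012, 1.603, 0.006, 1.071, -0.056], TCP at [0.274, -0.59, 0.215] pointing down, gripper open.
Joint ranges: [-2.53, 2.53], [-0.31, 2.02], [-1.57, 1.55], [0.28, 2.44], [-1.29, 4.43], [0.15, 1.84], [-2.92, 2.92]. Speed limits (rad/s): [2.57, 2.57, 3.14, 3.14, 3.14, 3.14, 3.14].

### API

Orientations are given as a unit quaternion [x, y, z, w].
In Python, from cell import readout, eyes, ctrl gives the robot as it stands.
- The arm moves only by the tool drive_tool, never from a script. Its argument "commands" is a list of rows, each an object of numbers: "rx", "ry", "rz": the turn, a rotation vector about the tool's x, y, z in degrees; "x", "y", "z": the shift along the tool's x, y, z in m; "grip": the finger opening in m, from 0 to 0.0919. A call has exactly 8 rows; each row is the pose to reach, as a shift and turn from the pose commanded when the call began, along the tool's axes at that moment; what a row does not reach only later rows make up. A row lasts 1/10 s, in which the tool goes at most 50 mm and 8.59 degrees, less where a joint would pass 70% of its speed; a pose out of reach is approached as far as the arm can. A call with a gripper value outside its range is refused whole. The fingers move at their own pace and stop on an object; "squeeze" is the grip in N (left out, the last holds). Time passes only in rows, so rows that repeat a pose let the fingers close, or fill a call up. It gives the time, the measured TCP pose, the force and the opening at its end, in the units of the state.
- readout.observe(): the state, without advancing time (a new reading comes with each control period).
- eyes.grab_frame(name): name is "side" or "top" or "wrist"; returns the picture (400x640x3 uint8, blue, green, red); there is no depth.
- eyes.camera_info(name): a dict with "mtx" (3x3 intrinsics, pixels), "cam_to_world" (4x4, takes a point from camera to world coordinates). Camera axes: x right, y up, looking along -z (the intrinsics and any distortion apply to the point x, -y, -z); pixel columns grow to the right and rows downward; lengths in m; the calibration is good to about 2 mm. A picture is of the moment at which its call begins: read the wrist's pose just before it. camera_info takes no time and is no camera call; for the wrist camera it gives the pose at the moment of the call.
- ctrl.job_done(): hands the job in, once; it reports no verdict.
The state is a dict: "time_s": time; "qpos": joint angles; "dq": joint speeds; "tau": joint torques, N m; "position": TCP position; "ee_rot": TCP orientation; "contact_force": force on the tool from outside, world axes, zero at the start; "moment": the same for the moment, N m; "width": finger opening in m.
Only numpy, scipy, OpenCV 4.12 (cv2) and the standard library are available. Lean on these libraries where they do the work, as an engineer would, in place of code of your own. Each camera call takes 0.05 s, during which the arm holds its last target. There are 200 camera calls.

### The job

Pick up the white readout unit and mount it on the blue sloped stand: lay its backplate on the board so that the brass-headed stud comes up through the wide end of the keyhole, then slide it straight down the slope, against the grip of the sprung stud, until the stud (which may be clamped anywhere in its short adjustment slot) is fully home at the end of the slot and the unit sits square to the board. Do it gently, feeling your way, never pressing the unit against the stand or the stud with more than 40 newtons; let go of it there and leave the bottle, beaker and jar where they stand.

Things in the scene. Friction and masses are not known exactly. Their poses are not given: they have to be found in the camera images.
- unit_grip (a point): Centre of the loose readout unit's housing: white box 66 (x) by 46 (y) by 45 mm (z), screen and keys on top; grip across y. It stands on an aluminium backplate 150 (x) by 84 mm (y), 5 mm thick, underside 27.5 mm below this point, plate centre 35 mm further in +x. x points along the plate to the keyhole end, z out of its face (up at the start). Unit 0.28 kg, lies flat on the bench at first.
- unit_hole (a point): Centre of the keyhole's wide end, at the plate's underside, 57 mm in +x from the housing's centre. The opening is 24 mm wide, through the plate. From it a slot 13 mm wide, with a short lead-in, runs in +x, away from the housing. Axes as unit_grip.
- unit_seat (a point): Where the stud's axis lies in the plate when fully home, at the underside, 29 mm in +x from unit_hole; the shank then touches the slot's closed end. Beside the slot a steel ramp raises the face from 5 to 7.5 mm: over the last 9 mm or so of the slide the sprung head must be lifted, with some 3 to 8 N down the slope; at the closed end the force rises sharply. Axes as unit_grip.
- stud_base (a point): Lower end of the stud's black adjustment slot (44 mm long), on the blue board's top face (170 mm along the slope, 180 across, tilted 0.2 rad; soft mounts, 4 N/mm along z). x points up the slope, y across, z out of the board. The stud is clamped 11 to 33 mm up the slope from here (y = 0), not measured: look or feel. Shank 10 mm; brass head 20 mm wide, 5.5 to 12 mm above the board, chamfered.
- stud_part (a joint): How far the stud is pulled out of the board along its axis (m): 0 at rest, spring loaded (2 N to start, 0.5 N more per mm, at most 5 mm). It grows along the ramp and is about 0.0018 when the plate is fully home behind the head.
- stand: The fixed stand that carries the board and stud. Origin on the bench under the centre of the board, whose top face is 36 mm up there; x points from the board's low edge to its high edge (level), z up.
- unit: The readout unit as a whole; origin at the centre of the plate's underside, axes as unit_grip.
- reagent: Amber bottle with black cap, 52 mm wide, 100 mm tall, origin at the centre of its foot; leave it alone.
- beaker: White open beaker, 64 mm wide, 80 mm tall, origin at the centre of its foot; leave it alone.
- jar: Clear jar with a red cap, 60 mm wide, 70 mm tall, origin at the centre of its foot; leave it alone.
There are look-alikes about, which are no part of the job. What is shaped like the stand but pink or turquoise is not meant.

How it is judged:
On the way:
1. the plate lies on the board with the stud's head up through the wide end of the keyhole (x of unit_hole in the frame of stud_base between 0.003 and 0.041 m and y of unit_hole in the frame of stud_base between -0.005 and 0.005 m and z of unit_hole in the frame of stud_base below 0.004 m and angle between the z axis of unit_seat and the z axis of stud_base, either way round below 0.06 rad), for 0.05 s.
At the end, for the whole second after the job is handed in: The unit is locked behind the stud's head, fully home (head lifted by more than 1.4 mm: stud within about 2 mm of the slot's closed end), plate flat on the board (0.06 rad, 2.5 mm), on the stud's line within 3 mm, square to the slope within 0.07 rad, at rest and released (x of unit_seat in the frame of stud_base between 0.008 and 0.036 m and y of unit_seat in the frame of stud_base between -0.003 and 0.003 m and z of unit_seat in the frame of stud_base between -0.0025 and 0.0025 m and angle between the z axis of unit_seat and the z axis of stud_base, either way round below 0.06 rad and angle between the x axis of unit_seat and the x axis of stud_base, either way round below 0.07 rad and value of joint stud_part above 0.0014 m and linear speed of unit below 0.01 m/s and angular speed of unit below 0.05 rad/s); the robot touches nothing.
It fails at once if the unit is pressed against the stand or stud with more than 40 N (contact force between unit and stand above 40 N).
It fails at once if the bottle, beaker or jar is moved more than 20 mm or knocked over (distance of any of reagent, beaker, jar from where it was at the start of the episode above 0.02 m or angle between any of reagent, beaker, jar's own z axis and vertical above 0.3 rad).
It also fails if it takes over 72 s, if anything falls off the work surface, if the arm or the gripper's body presses on something with over 40 N, if the wrist force passes 120 N, or if a joint passes its speed limit or range.

## Working session

There is one attempt and no reset: what is moved stays moved. The work goes in short steps, Python scripts to look and compute and a tool call to move; the robot and the scene stay as the last step left them, time stands still between calls to the robot, and variables do not carry over. Pictures are saved under pics/ and viewed, about 8 in all and at most 12, crops included, and the job is handed in when it is done.

Besides the shell and the picture viewer there is one more tool, called after ">>>" by a JSON object that holds its "fn" and its "kwargs", one argument or row to a line. drive_tool: Moves the arm, as the interface text tells. Its arguments: {"type":"object","properties":{"commands":{"type":"array"},"squeeze":{"type":"number"}},"required":["commands"]}

```bash
mkdir -p pics; python3 - <<'E'
from cell import readout, eyes, ctrl
import cv2, numpy as np
print(readout.observe())
for n in("top","side"):
    f=eyes.grab_frame(n); cv2.imwrite(f"pics/{n}0.png",f); i=eyes.camera_info(n); print(n,{k:(np.round(v,4).tolist() if not isinstance(v,str) else v) for k,v in i.items()})
E
```

```text
{'time_s': 0.0, 'qpos': array([ 1.09301773,  0.4683858 , -0.01159329,  1.60361697,  0.00601856,
        1.07141136, -0.05627334]), 'dq': array([-0.00040238,  0.00123248,  0.00017693, -0.00140275,  0.00079158,
       -0.00081643,  0.00121033]), 'tau': array([-3.40810502e-04, -5.20584691e+01, -1.26599951e-02, -2.43760926e+01,
       -5.65999816e-02,  1.70110288e-02,  1.54699183e-04]), 'position': array([ 0.27346449, -0.58902801,  0.21363752]), 'ee_rot': array([-0.6902808 , -0.15310074,  0.69065271, -0.15189277]), 'contact_force': array([-0.00953084,  1.17348991,  0.27946889]), 'moment': array([-0.01041741,  0.07199545,  0.00389663]), 'width': 0.09187344678140894}
top {'mtx': [[501.9568, 0.0, 323.6307], [0.0, 501.9568, 203.7909], [0.0, 0.0, 1.0]], 'cam_to_world': [[-0.0269, 0.9979, -0.0589, 0.46], [-0.9993, -0.0254, 0.0258, 0.0128], [0.0242, 0.0596, 0.9979, 1.212], [0.0, 0.0, 0.0, 1.0]]}
side {'mtx': [[371.2245, 0.0, 324.4322], [0.0, 371.2245, 202.2185], [0.0, 0.0, 1.0]], 'cam_to_world': [[0.7758, 0.4815, -0.4077, 0.1994], [-0.6309, 0.582, -0.5131, -0.4352], [-0.0098, 0.6553, 0.7553, 0.6618], [0.0, 0.0, 0.0, 1.0]]}
```

View pics/top0.png

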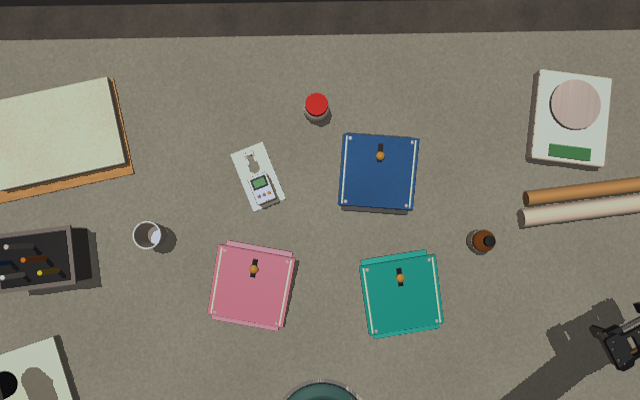

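View pics/side0.png

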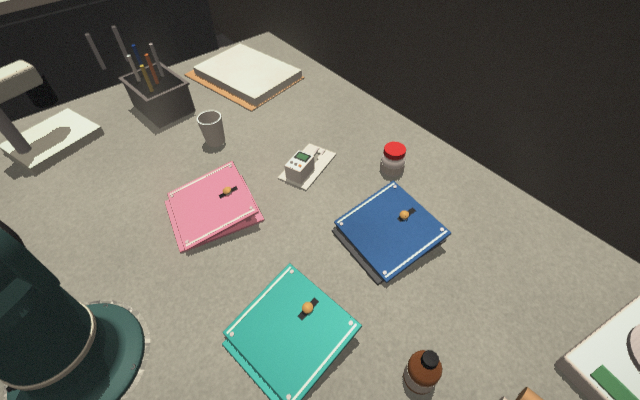

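Candidates: for the unit, the white box with backplate at top (258,178); the scale at (570,118) and the white block at (30,370) are not it. For the stand, blue at (380,172); pink (252,285) and turquoise (400,293) are the look-alikes. I choose the unit at (258,178) and the blue stand, and check both in a close crop.

```bash
python3 - <<'E'
import cv2, numpy as np
t=cv2.imread("pics/top0.png"); s=cv2.imread("pics/side0.png")
R=lambda i,x,y,w,h,k:cv2.resize(i[y:y+h,x:x+w],None,fx=k,fy=k,interpolation=cv2.INTER_CUBIC)
a=R(t,225,125,200,100,4)      # 800x400 top
b=R(s,325,175,133,110,3); c=R(s,270,130,133,110,3)
b=cv2.resize(b,(400,200*0+330))[:200*0+330]; c=cv2.resize(c,(400,330))
# keep within 600
a=a[0:400]; o=np.vstack([a,np.hstack([b,c])]); o=o[:730]
cv2.imwrite("pics/crop1.png",cv2.resize(o,(800,600)) if 0 else np.vstack([a,cv2.resize(np.hstack([b,c]),(485,200)) if 0 else np.pad(cv2.resize(np.hstack([b,c]),(485,200)),((0,0),(0,315),(0,0)))]))
E
```

```text
(no output)
```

View pics/crop1.png

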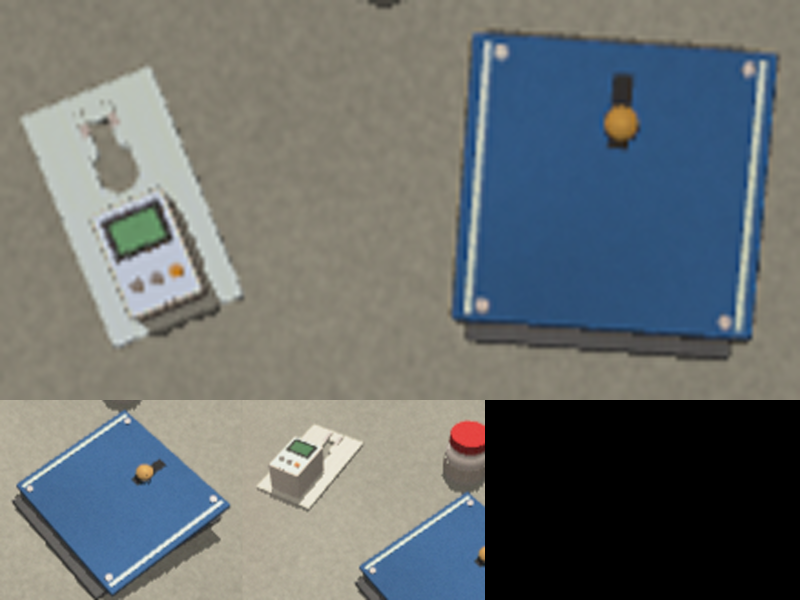

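```bash
cat > h.py <<'E'
import numpy as np
from cell import eyes
from scipy.optimize import least_squares
I={n:{k:np.array(v) for k,v in eyes.camera_info(n).items() if k in("mtx","cam_to_world")} for n in("top","side")}
def proj(i,P):
    T=i["cam_to_world"]; c=(np.atleast_2d(P)-T[:3,3])@T[:3,:3]; c=c*[1,-1,-1]
    u=c@i["mtx"].T; return u[:,:2]/u[:,2:]
def ray(i,uv):
    d=np.linalg.inv(i["mtx"])@[uv[0],uv[1],1]; d=d*[1,-1,-1]; T=i["cam_to_world"]; return T[:3,3],T[:3,:3]@d
def hit(i,uv,p0,n):
    o,d=ray(i,uv); return o+d*((p0-o)@n)/(d@n)
def Rz(a): return np.array([[np.cos(a),-np.sin(a),0],[np.sin(a),np.cos(a),0],[0,0,1]])
def Rb(yaw,t=.2): # x up the slope
    return Rz(yaw)@np.array([[np.cos(t),0,-np.sin(t)],[0,1,0],[np.sin(t),0,np.cos(t)]])
E
python3 - <<'E'
from h import *
tc=np.array([(343.5,133),(419.25,138.75),(412.5,210),(338.75,205)]); sc=np.array([(393.8,182.1),(450.4,233.3),(385.5,281.7),(334.9,223.4)])
C=np.array([(85,90,0),(85,-90,0),(-85,-90,0),(-85,90,0)])*1e-3
for t in(.2,-.2):
    def W(p): return C@Rb(p[2],t).T+[p[0],p[1],.036]
    f=lambda p:np.r_[(proj(I["top"],W(p))-tc).ravel(),(proj(I["side"],W(p))-sc).ravel()]
    g=lambda p:f(p)[:8]
    for q in(f,g):
        r=least_squares(q,[.52,-.1,0]); print(t,r.x.round(4),r.cost.round(2),q(r.x).round(1))
    p=least_squares(f,[.52,-.1,0]).x; R=Rb(p[2],t); o=np.array([p[0],p[1],.036])
    for n,uv,h in(("top",(380.75,143.75),0),("top",(379.75,162),0),("top",(380.25,155.75),.012),("side",(404.2,214.6),.010)):
        print(n,h,(R.T@(hit(I[n],uv,o+R[:,2]*h,R[:,2])-o)).round(4))
q=[(230.5,155),(262.5,141.75),(285.5,199.25),(254.5,211.75)]
H=np.array([hit(I["top"],u,np.array([0,0,.005]),np.array([0,0,1.])) for u in q]); print(H.round(4),H.mean(0))
d=H[0]+H[1]-H[2]-H[3]; print("yaw",np.arctan2(d[1],d[0]), np.linalg.norm(d)/2)
yaw=np.arctan2(d[1],d[0]); print("grip",H.mean(0)-.035*np.array([np.cos(yaw),np.sin(yaw),0]))
for n,uv,z in(("top",(316,105),.07),("top",(147,236),.08),("top",(484,240),.1)): print(hit(I[n],uv,np.array([0,0,z]),np.array([0,0,1.])).round(3))
E
```

```text
0.2 [ 0.6003 -0.151  -0.0955] 10.03 [ 0.6  0.4  1.4  0.3  1.1  0.5 -0.2  0.3 -0.6 -2.2  1.3 -0.6  0.4  0.5
 -1.9 -2.2]
0.2 [ 0.6012 -0.1493 -0.0922] 0.71 [-0.3  0.2  0.6 -0.3  0.5  0.1 -0.8  0. ]
top 0 [0.0673 0.0023 0.    ]
top 0 [0.0246 0.0009 0.    ]
top 0.012 [0.0397 0.0026 0.012 ]
side 0.01 [ 0.038  -0.0012  0.01  ]
-0.2 [ 0.6015 -0.1521 -0.0731] 200.62 [ -0.7   3.5  -2.    1.5   5.3  -1.5   1.8  -0.2  -2.9   7.7  -1.9   8.
   4.9  -8.2  -1.3 -11. ]
-0.2 [ 0.6035 -0.1495 -0.1152] 12.83 [-0.3  1.3 -1.7  2.4  2.6 -0.8 -0.8 -2.7]
top 0 [ 0.0713 -0.0017  0.    ]
top 0 [0.0248 0.0001 0.    ]
top 0.012 [0.0361 0.0008 0.012 ]
side 0.01 [0.044  0.0073 0.01  ]
[[0.6549 0.2031 0.005 ]
 [0.6854 0.1255 0.005 ]
 [0.5445 0.0731 0.005 ]
 [0.5164 0.148  0.005 ]] [0.60028341 0.13740462 0.005     ]
yaw 0.36763593705841324 0.14968156609361463
grip [0.56762213 0.12482526 0.005     ]
[ 0.756 -0.005  0.07 ]
[0.465 0.38  0.08 ]
[ 0.436 -0.371  0.1  ]
```

```bash
cat >> h.py <<'E'
from scipy.spatial.transform import Rotation as Ro
from cell import readout
def tool_R(U):  # grasp: tool x = -unit z, tool y = +-unit y (nearest to now)
    s=readout.observe(); R0=Ro.from_quat(s["ee_rot"]).as_matrix(); c=[]
    for k in(1,-1):
        x=-U[:,2]; y=k*U[:,1]; c.append(np.c_[x,y,np.cross(x,y)])
    return min(c,key=lambda M:Ro.from_matrix(R0.T@M).magnitude())
def cmd(M,p):
    s=readout.observe(); R0=Ro.from_quat(s["ee_rot"]).as_matrix()
    print("t",round(s["time_s"],2),"shift",(R0.T@(p-s["position"])).round(4),"rot",np.degrees(Ro.from_matrix(R0.T@M).as_rotvec()).round(2),"F",s["contact_force"].round(2),"M",s["moment"].round(2),"w",round(s["width"],4))
    return R0
E
python3 - <<'E'
from h import *
U=Rz(.3676); M=tool_R(U); p=np.array([.5676,.1248,.19]); R0=cmd(M,p); print(R0.round(3)); print(M.round(3))
i=eyes.camera_info("wrist"); s=readout.observe(); T=np.array(i["cam_to_world"]); print(i["mtx"]); print("cam in tool",(R0.T@(T[:3,3]-s["position"])).round(4),(R0.T@T[:3,:3]).round(3))
E
```

```text
t 0.1 shift [ 0.0245 -0.5236 -0.5674] rot [3.85 0.01 0.09] F [ 0.19  0.38 -0.39] M [-0.06 -0.02  0.06] w 0.092
[[-0.001  0.421 -0.907]
 [ 0.001 -0.907 -0.421]
 [-1.    -0.002  0.   ]]
[[-0.     0.359 -0.933]
 [-0.    -0.933 -0.359]
 [-1.    -0.     0.   ]]
[[293.00725729   0.         322.96597685]
 [  0.         293.00725729 198.48466509]
 [  0.           0.           1.        ]]
cam in tool [-0.1698  0.0003 -0.0842] [[ 0.     0.298 -0.954]
 [ 1.     0.     0.   ]
 [ 0.    -0.954 -0.298]]
```

>>> {"fn": "drive_tool", "kwargs": {
  "commands": [
    {"x":0.0,"y":-0.025,"z":-0.027},
    {"x":0.0,"y":-0.06,"z":-0.065},
    {"x":0.0,"y":-0.095,"z":-0.103},
    {"x":0.0,"y":-0.13,"z":-0.141,"rx":1},
    {"x":0.0,"y":-0.165,"z":-0.179,"rx":2},
    {"x":0.0,"y":-0.2,"z":-0.217,"rx":3},
    {"x":0.0,"y":-0.235,"z":-0.255,"rx":3.8},
    {"x":0.0,"y":-0.27,"z":-0.293,"rx":3.8}
  ]
}}

```text
schema error: expected keys rx, ry, rz, x, y, z, grip
```

>>> {"fn": "drive_tool", "kwargs": {
  "commands": [
    {"y":-0.035,"z":-0.038},
    {"y":-0.07,"z":-0.076},
    {"y":-0.105,"z":-0.114},
    {"y":-0.14,"z":-0.152},
    {"x":0.01,"y":-0.18,"z":-0.19},
    {"x":0.02,"y":-0.215,"z":-0.225},
    {"x":0.024,"y":-0.24,"z":-0.25},
    {"x":0.024,"y":-0.24,"z":-0.25}
  ]
}}

```text
schema error: expected keys rx, ry, rz, x, y, z, grip
```

```bash
python3 - <<'E'
from h import *; import cv2
U=Rz(.3676); p=np.array([.5676,.1248,.0135]); cmd(tool_R(U),p)
i=eyes.camera_info("wrist"); np.save("w1.npy",[i],allow_pickle=True); cv2.imwrite("pics/w1.png",eyes.grab_frame("wrist"))
E
```

```text
t 0.1 shift [ 0.201  -0.5233 -0.5674] rot [3.85 0.01 0.09] F [ 0.19  0.38 -0.39] M [-0.06 -0.02  0.06] w 0.092
```

View pics/w1.png

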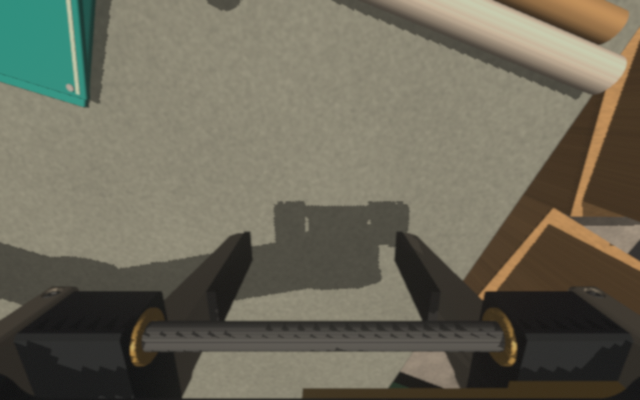

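The moves were refused because every row needs all seven keys. The arm is still at its start, and the picture shows only the bench and the fingers (tips at about (240,240) and (405,240)). I'll resend complete rows.

>>> {"fn": "drive_tool", "kwargs": {
  "commands": [
    {"rx":0,"ry":0,"rz":0,"x":0,"y":-0.025,"z":-0.027,"grip":0.0919},
    {"rx":0,"ry":0,"rz":0,"x":0,"y":-0.06,"z":-0.065,"grip":0.0919},
    {"rx":0,"ry":0,"rz":0,"x":0,"y":-0.094,"z":-0.102,"grip":0.0919},
    {"rx":1,"ry":0,"rz":0,"x":0,"y":-0.128,"z":-0.139,"grip":0.0919},
    {"rx":2,"ry":0,"rz":0,"x":0,"y":-0.162,"z":-0.176,"grip":0.0919},
    {"rx":3,"ry":0,"rz":0,"x":0,"y":-0.196,"z":-0.212,"grip":0.0919},
    {"rx":3.85,"ry":0,"rz":0,"x":0,"y":-0.23,"z":-0.248,"grip":0.0919},
    {"rx":3.85,"ry":0,"rz":0,"x":0,"y":-0.262,"z":-0.284,"grip":0.0919}
  ]
}}

```text
time_s: 0.95
position: [0.4212, -0.2303, 0.2147]
ee_rot: [-0.695, -0.129, 0.695, -0.129]
contact_force: [0.4, -0.8, -0.9]
width: 0.0923
```

```bash
python3 - <<'E'
from h import *
cmd(tool_R(Rz(.3676)),np.array([.5676,.1248,.19]))
E
```

```text
t 0.95 shift [ 0.0245 -0.279  -0.2641] rot [-0.04  0.01 -0.02] F [ 0.45 -0.85 -0.93] M [-0.   -0.01  0.01] w 0.0923
```

>>> {"fn": "drive_tool", "kwargs": {
  "commands": [
    {"rx":0,"ry":0,"rz":0,"x":0,"y":-0.03,"z":-0.028,"grip":0.0919},
    {"rx":0,"ry":0,"rz":0,"x":0,"y":-0.066,"z":-0.062,"grip":0.0919},
    {"rx":0,"ry":0,"rz":0,"x":0,"y":-0.102,"z":-0.096,"grip":0.0919},
    {"rx":0,"ry":0,"rz":0,"x":0,"y":-0.138,"z":-0.13,"grip":0.0919},
    {"rx":0,"ry":0,"rz":0,"x":0.006,"y":-0.174,"z":-0.164,"grip":0.0919},
    {"rx":0,"ry":0,"rz":0,"x":0.012,"y":-0.21,"z":-0.198,"grip":0.0919},
    {"rx":0,"ry":0,"rz":0,"x":0.018,"y":-0.245,"z":-0.232,"grip":0.0919},
    {"rx":0,"ry":0,"rz":0,"x":0.024,"y":-0.279,"z":-0.264,"grip":0.0919}
  ]
}}

```text
time_s: 1.75
position: [0.5676, 0.1249, 0.1902]
ee_rot: [-0.695, -0.129, 0.695, -0.129]
contact_force: [0.4, -0.6, 0.4]
width: 0.0922
```

>>> {"fn": "drive_tool", "kwargs": {
  "commands": [
    {"rx":0,"ry":0,"rz":0,"x":0.015,"y":0,"z":0,"grip":0.0919},
    {"rx":0,"ry":0,"rz":0,"x":0.035,"y":0,"z":0,"grip":0.0919},
    {"rx":0,"ry":0,"rz":0,"x":0.055,"y":0,"z":0,"grip":0.0919},
    {"rx":0,"ry":0,"rz":0,"x":0.07,"y":0,"z":0,"grip":0.0919},
    {"rx":0,"ry":0,"rz":0,"x":0.08,"y":0,"z":0,"grip":0.0919},
    {"rx":0,"ry":0,"rz":0,"x":0.08,"y":0,"z":0,"grip":0.0919},
    {"rx":0,"ry":0,"rz":0,"x":0.08,"y":0,"z":0,"grip":0.0919},
    {"rx":0,"ry":0,"rz":0,"x":0.08,"y":0,"z":0,"grip":0.0919}
  ]
}}

```text
time_s: 2.55
position: [0.5678, 0.123, 0.1115]
ee_rot: [0.696, 0.129, -0.695, 0.129]
contact_force: [0.5, -0.4, 0.2]
width: 0.0919
```

```bash
python3 - <<'E'
from h import *; import cv2
U=Rz(.3676); p=np.array([.5676,.1248,.0135]); cmd(tool_R(U),p)
i=eyes.camera_info("wrist"); np.save("w1.npy",[i],allow_pickle=True); cv2.imwrite("pics/w2.png",eyes.grab_frame("wrist"))
# predicted corners
C=np.array([(75,42,5),(75,-42,5),(-75,-42,5),(-75,42,5)])*1e-3
print(proj({k:np.array(v) for k,v in i.items() if k in("mtx","cam_to_world")},C@U.T+[.6003,.1374,0]).round(1))
E
```

```text
t 2.55 shift [ 0.098  -0.0018 -0.0003] rot [-0.01 -0.1  -0.02] F [ 0.53 -0.37  0.18] M [-0.02  0.03  0.  ] w 0.0919
[[272.5  75.7]
 [368.6  75.6]
 [361.9 233.4]
 [280.  233.4]]
```

View pics/w2.png

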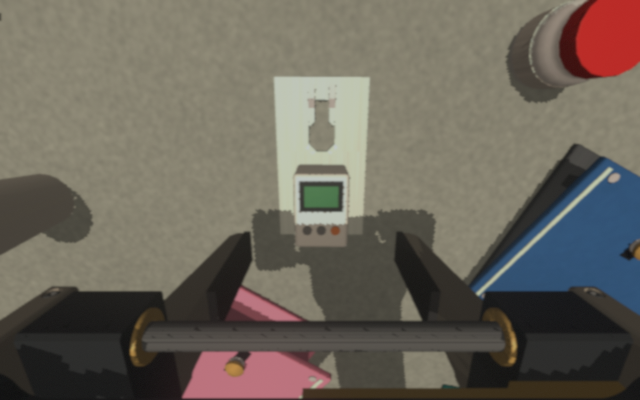

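The wrist view agrees with the estimate to about 1.5 px: plate corners at (275,77), (369,77), (364,235) and (281,234), housing centred near (321,205). Descending to grasp.

>>> {"fn": "drive_tool", "kwargs": {
  "commands": [
    {"rx":0,"ry":0,"rz":0,"x":0.015,"y":0,"z":0,"grip":0.0919},
    {"rx":0,"ry":0,"rz":0,"x":0.035,"y":-0.0005,"z":0,"grip":0.0919},
    {"rx":0,"ry":0,"rz":0,"x":0.055,"y":-0.0005,"z":0.001,"grip":0.0919},
    {"rx":0,"ry":0,"rz":0,"x":0.075,"y":-0.0005,"z":0.001,"grip":0.0919},
    {"rx":0,"ry":0,"rz":0,"x":0.088,"y":-0.0005,"z":0.001,"grip":0.0919},
    {"rx":0,"ry":0,"rz":0,"x":0.095,"y":-0.0005,"z":0.001,"grip":0.0919},
    {"rx":0,"ry":0,"rz":0,"x":0.097,"y":-0.0005,"z":0.001,"grip":0.0919},
    {"rx":0,"ry":0,"rz":0,"x":0.097,"y":-0.0005,"z":0.001,"grip":0.0919}
  ]
}}

```text
time_s: 3.4
position: [0.5662, 0.1232, 0.0137]
ee_rot: [0.695, 0.129, -0.695, 0.129]
contact_force: [-0.2, -0.1, -0.2]
width: 0.0922
```

>>> {"fn": "drive_tool", "kwargs": {
  "commands": [
    {"rx":0,"ry":0,"rz":0,"x":0,"y":0,"z":0,"grip":0.06},
    {"rx":0,"ry":0,"rz":0,"x":0,"y":0,"z":0,"grip":0.05},
    {"rx":0,"ry":0,"rz":0,"x":0,"y":0,"z":0,"grip":0.046},
    {"rx":0,"ry":0,"rz":0,"x":0,"y":0,"z":0,"grip":0.04},
    {"rx":0,"ry":0,"rz":0,"x":0,"y":0,"z":0,"grip":0.035},
    {"rx":0,"ry":0,"rz":0,"x":0,"y":0,"z":0,"grip":0.03},
    {"rx":0,"ry":0,"rz":0,"x":0,"y":0,"z":0,"grip":0.03},
    {"rx":0,"ry":0,"rz":0,"x":0,"y":0,"z":0,"grip":0.03}
  ],
  "squeeze": 30
}}

```text
time_s: 4.2
position: [0.5659, 0.1233, 0.0137]
ee_rot: [-0.695, -0.129, 0.695, -0.129]
contact_force: [-1.0, 0.2, 2.6]
width: 0.0457
```

>>> {"fn": "drive_tool", "kwargs": {
  "commands": [
    {"rx":0,"ry":0,"rz":0,"x":-0.006,"y":0,"z":0,"grip":0.03},
    {"rx":0,"ry":0,"rz":0,"x":-0.02,"y":0,"z":0,"grip":0.03},
    {"rx":0,"ry":0,"rz":0,"x":-0.04,"y":0,"z":0,"grip":0.03},
    {"rx":0,"ry":0,"rz":0,"x":-0.06,"y":0,"z":0,"grip":0.03},
    {"rx":0,"ry":0,"rz":0,"x":-0.08,"y":0,"z":0,"grip":0.03},
    {"rx":0,"ry":0,"rz":0,"x":-0.1,"y":0,"z":0,"grip":0.03},
    {"rx":0,"ry":0,"rz":0,"x":-0.115,"y":0,"z":0,"grip":0.03},
    {"rx":0,"ry":0,"rz":0,"x":-0.12,"y":0,"z":0,"grip":0.03}
  ]
}}

```text
time_s: 5.0
position: [0.5669, 0.1232, 0.1358]
ee_rot: [0.696, 0.129, -0.694, 0.129]
contact_force: [0.1, -0.3, -2.7]
width: 0.0459
```

```bash
cat >> h.py <<'E'
O=np.array([.6007,-.1502,.036]); U=Rb(-.094); SB=np.array([.0246,.001,0]); STUD=np.array([.039,.0015,0])
E
python3 - <<'E'
from h import *
i=np.load("w1.npy",allow_pickle=True)[0]; i={k:np.array(v) for k,v in i.items() if k in("mtx","cam_to_world")}
ob=np.array([(275,77),(369.5,77),(364,235),(281,235)]); C=np.array([(75,42,5),(75,-42,5),(-75,-42,5),(-75,42,5)])*1e-3
f=lambda p:(proj(i,C@Rz(p[2]).T+[p[0],p[1],0])-ob).ravel()
r=least_squares(f,[.6,.137,.367]); print(r.x,r.fun.round(1)); c,s=np.cos(r.x[2]),np.sin(r.x[2])
g=r.x[:2]-.035*np.array([c,s]); dv=np.array([.5659,.1233])-g; print("tool in unit x,y",dv@[c,s],dv@[-s,c])
print("yaw tool err", np.degrees(r.x[2]-.3676))
dx=dv@[c,s]
cmd(tool_R(U),O+U@(STUD+[-.057+dx,0,.045+.0138]))
# two steps: rotation first
E
```

```text
[0.59960063 0.13549736 0.36797301] [-0.7  0.3  0.7  0.2 -0.6 -0.4  0.6 -0.3]
tool in unit x,y -0.0008323489130019685 0.0007421065116723869
yaw tool err 0.021371900366644575
t 5.0 shift [0.0458 0.2525 0.0931] rot [26.35 11.08  2.64] F [ 0.12 -0.28 -2.68] M [-0.01 -0.01 -0.01] w 0.0459
```

>>> {"fn": "drive_tool", "kwargs": {
  "commands": [
    {"rx":2,"ry":0.9,"rz":0.2,"x":0,"y":0.022,"z":0.008,"grip":0.03},
    {"rx":5,"ry":2.1,"rz":0.5,"x":0,"y":0.055,"z":0.02,"grip":0.03},
    {"rx":9,"ry":3.8,"rz":0.9,"x":0,"y":0.092,"z":0.034,"grip":0.03},
    {"rx":13.5,"ry":5.7,"rz":1.35,"x":0,"y":0.13,"z":0.048,"grip":0.03},
    {"rx":18,"ry":7.6,"rz":1.8,"x":0.005,"y":0.17,"z":0.063,"grip":0.03},
    {"rx":22,"ry":9.25,"rz":2.2,"x":0.01,"y":0.21,"z":0.077,"grip":0.03},
    {"rx":25,"ry":10.5,"rz":2.5,"x":0.018,"y":0.238,"z":0.088,"grip":0.03},
    {"rx":26.35,"ry":11.08,"rz":2.64,"x":0.025,"y":0.2525,"z":0.093,"grip":0.03}
  ]
}}

```text
time_s: 5.8
position: [0.5683, -0.1496, 0.1076]
ee_rot: [0.772, -0.039, -0.634, -0.031]
contact_force: [-0.1, 0.3, -3.2]
width: 0.0458
```

```bash
python3 - <<'E'
from h import *; import cv2
cmd(tool_R(U),O+U@(STUD+[-.057-.0008,0,.045+.0138]))
i=eyes.camera_info("wrist"); np.save("w3.npy",[i],allow_pickle=True); f=eyes.grab_frame("wrist"); 
t=eyes.grab_frame("top"); cv2.imwrite("pics/top3.png",t)
a=cv2.resize(f[30:280,200:450],(500,500),interpolation=cv2.INTER_CUBIC); b=cv2.resize(t[110:235,335:410],(300,500),interpolation=cv2.INTER_CUBIC)
cv2.imwrite("pics/c3.png",np.hstack([a,b]))
E
```

```text
t 5.8 shift [ 0.0178 -0.004   0.0013] rot [-0.3   0.26 -0.16] F [-0.07  0.31 -3.17] M [ 0.09  0.4  -0.01] w 0.0458
```

View pics/c3.png

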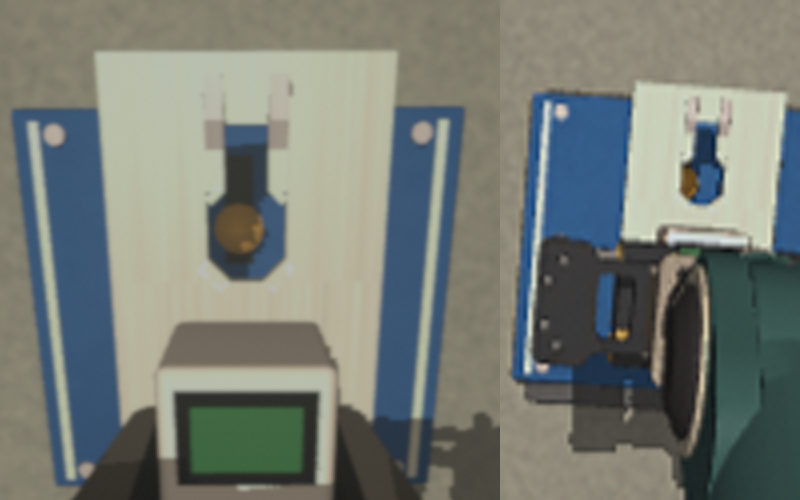

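The picture shows the brass head through the wide end: head at crop (239,228), which is px (319.5,144), and hole centre at crop (247,239), which is px (323.5,149.5). The unit is held square. I'll turn these into offsets.

```bash
python3 - <<'E'
from h import *
i=np.load("w3.npy",allow_pickle=True)[0]; i={k:np.array(v) for k,v in i.items() if k in("mtx","cam_to_world")}
s=readout.observe(); R0=Ro.from_quat(s["ee_rot"]).as_matrix()
P=lambda c:(200+c[0]/2-.25,30+c[1]/2-.25)
print("rails/board coords")
for n,c in dict(Ltop=(33,122),Lbot=(70,478),Rtop=(443,120),Rbot=(412,478),sL=(54,134),sR=(422,133),bLtop=(13,110),bRtop=(464,108)).items(): print(n,(U.T@(hit(i,P(c),O,U[:,2])-O)).round(4))
print("stud",(U.T@(hit(i,P((239,228)),O+U[:,2]*.0105,U[:,2])-O)).round(4))
# unit axes from tool
k=np.sign((R0.T@U)[1,1]); X=np.c_[ -R0[:,2]*k if 0 else np.cross(k*R0[:,1],-R0[:,0]), k*R0[:,1], -R0[:,0]]
g=s["position"]+X@np.array([.0008,-.0007,.0138]); # unit_grip
print("plate face coords in unit_grip frame")
for n,c in dict(hole=(247,239),holeT=(247,197),holeB=(247,281),hL=(208,238),hR=(286,238),tl=(95,52),tr=(397,52),l2=(119,400),r2=(375,400)).items(): print(n,(X.T@(hit(i,P(c),g-X[:,2]*.0225,X[:,2])-g)).round(4))
print("unit in board (grip)",(U.T@(g-O)).round(4)); print((U.T@X).round(4))
E
```

```text
rails/board coords
Ltop [ 0.0792  0.0804 -0.    ]
Lbot [-0.0802  0.0812 -0.    ]
Rtop [ 0.0791 -0.0812 -0.    ]
Rbot [-0.0814 -0.0819  0.    ]
sL [ 0.0746  0.0726 -0.    ]
sR [ 0.0742 -0.0734 -0.    ]
bLtop [0.0836 0.0878 0.    ]
bRtop [ 0.0834 -0.089  -0.    ]
stud [ 0.0386 -0.0005  0.0105]
plate face coords in unit_grip frame
hole [ 0.0593 -0.0018 -0.0225]
holeT [ 0.0718 -0.0018 -0.0225]
holeB [ 0.0463 -0.0018 -0.0225]
hL [ 0.0597  0.01   -0.0225]
hR [ 0.0596 -0.0137 -0.0225]
tl [ 0.1112  0.0404 -0.0225]
tr [ 0.111  -0.0437 -0.0225]
l2 [ 0.0063  0.0407 -0.0225]
r2 [ 0.0061 -0.0442 -0.0225]
unit in board (grip) [-0.0169 -0.0015  0.0898]
[[ 1.      0.0031  0.0065]
 [-0.0031  1.      0.0014]
 [-0.0065 -0.0014  1.    ]]
```

```bash
cat >> h.py <<'E'
TO=np.array([.0008,-.0007,.0138])  # unit_grip minus TCP, unit axes
def tgt(x,y,zu): return cmd(tool_R(U),O+U@(np.array([x,y,zu+.0275])-TO))
def state():
    s=readout.observe(); R0=Ro.from_quat(s["ee_rot"]).as_matrix(); k=np.sign((R0.T@U)[1,1]); X=np.c_[np.cross(k*R0[:,1],-R0[:,0]),k*R0[:,1],-R0[:,0]]
    g=s["position"]+X@TO; b=U.T@(g-O); b[2]-=.0275
    print("unit grip xy, underside z (board):",b.round(4),"F board",(U.T@s["contact_force"]).round(2),"M",(U.T@s["moment"]).round(2),"rot",np.degrees(Ro.from_matrix(U.T@X).as_rotvec()).round(2)); return X,g
E
python3 -c "
from h import *
R0=tgt(-.0195,.0012,.018); print((R0.T@U).round(2)); state()"
```

```text
t 5.9 shift [ 0.0443 -0.0027  0.0022] rot [-0.18  0.37 -0.08] F [-0.9  -0.34 -3.08] M [0.09 0.47 0.02] w 0.0456
[[-0.01 -0.   -1.  ]
 [-0.   -1.    0.  ]
 [-1.    0.    0.01]]
unit grip xy, underside z (board): [-0.0169 -0.0015  0.0623] F board [-1.46 -0.42 -2.85] M [0.04 0.47 0.01] rot [-0.08  0.37 -0.18]
```

>>> {"fn": "drive_tool", "kwargs": {
  "commands": [
    {"rx":0,"ry":0.1,"rz":0,"x":0.004,"y":0,"z":0,"grip":0.03},
    {"rx":0,"ry":0.2,"rz":0,"x":0.011,"y":-0.001,"z":0.001,"grip":0.03},
    {"rx":-0.1,"ry":0.3,"rz":-0.1,"x":0.018,"y":-0.002,"z":0.0015,"grip":0.03},
    {"rx":-0.18,"ry":0.37,"rz":-0.1,"x":0.025,"y":-0.0027,"z":0.0022,"grip":0.03},
    {"rx":-0.18,"ry":0.37,"rz":-0.1,"x":0.032,"y":-0.0027,"z":0.0022,"grip":0.03},
    {"rx":-0.18,"ry":0.37,"rz":-0.1,"x":0.038,"y":-0.0027,"z":0.0022,"grip":0.03},
    {"rx":-0.18,"ry":0.37,"rz":-0.1,"x":0.043,"y":-0.0027,"z":0.0022,"grip":0.03},
    {"rx":-0.18,"ry":0.37,"rz":-0.1,"x":0.044,"y":-0.0027,"z":0.0022,"grip":0.03}
  ]
}}

```text
time_s: 6.7
position: [0.5764, -0.1439, 0.0642]
ee_rot: [0.774, -0.035, -0.631, -0.029]
contact_force: [0.1, -0.4, -3.2]
width: 0.0456
```

```bash
python3 - <<'E'
from h import *; import cv2
state(); i=eyes.camera_info("wrist"); np.save("w4.npy",[i],allow_pickle=True); f=eyes.grab_frame("wrist")
cv2.imwrite("pics/w4.png",f); a=cv2.resize(f[50:200,220:420],None,fx=4,fy=4,interpolation=cv2.INTER_CUBIC); cv2.imwrite("pics/c4.png",a)
E
```

```text
unit grip xy, underside z (board): [-0.018   0.0033  0.0189] F board [-0.5  -0.39 -3.15] M [0.06 0.45 0.01] rot [ 0.07 -0.14  0.19]
```

View pics/c4.png

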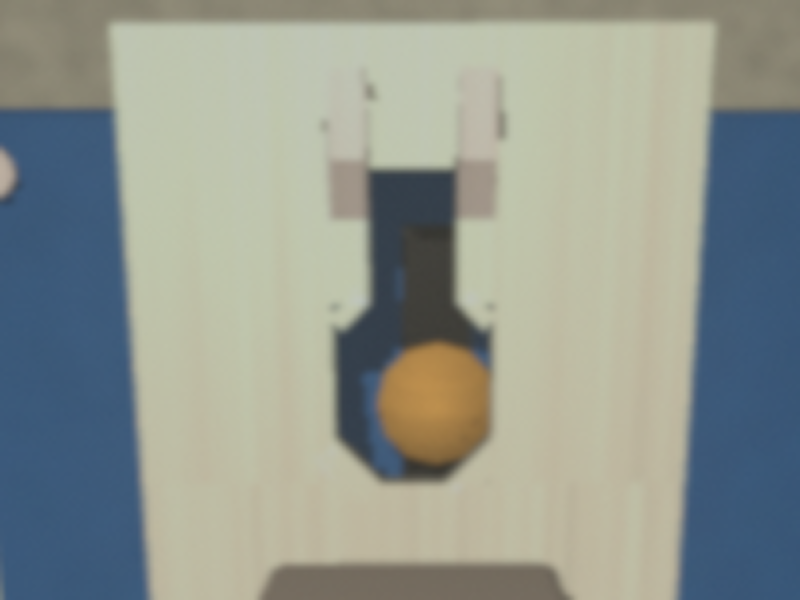

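Head at crop (436,403), which is px (329,150.8). Wide end spans 336–492 and 325–480, so its centre is crop (414,402), px (323.5,150.5).

```bash
python3 - <<'E'
from h import *
i=np.load("w4.npy",allow_pickle=True)[0]; i={k:np.array(v) for k,v in i.items() if k in("mtx","cam_to_world")}
X,g=state(); P=lambda c:(220+c[0]/4-.375,50+c[1]/4-.375)
for zs in(.0105,.012): print("stud",(U.T@(hit(i,P((436,403)),O+U[:,2]*zs,U[:,2])-O)).round(4))
for n,c in dict(hole=(414,402),holeB=(414,480),hL=(336,400),hR=(492,400),tl=(110,22),tr=(716,22),l2=(149,590),r2=(678,590),slotend=(411,170),slotL=(370,260),slotR=(455,260)).items():
    h=hit(i,P(c),g-X[:,2]*.0225,X[:,2]); print(n,(X.T@(h-g)).round(4),(U.T@(h-O)).round(4))
E
```

```text
unit grip xy, underside z (board): [-0.0178  0.0032  0.0191] F board [-0.33  0.9  -4.18] M [ 0.07  0.39 -0.05] rot [ 0.07 -0.16  0.18]
stud [ 0.0386 -0.0001  0.0105]
stud [ 0.0388 -0.      0.012 ]
hole [ 0.0584  0.0001 -0.0225] [0.0407 0.0035 0.0242]
holeB [ 0.0464  0.0001 -0.0225] [0.0287 0.0035 0.0242]
hL [ 0.0587  0.0119 -0.0225] [0.0409 0.0153 0.0242]
hR [ 0.0587 -0.0117 -0.0225] [ 0.041  -0.0083  0.0242]
tl [ 0.1108  0.0421 -0.0225] [0.0929 0.0457 0.0244]
tr [ 0.1108 -0.0417 -0.0225] [ 0.0931 -0.0381  0.0243]
l2 [ 0.0286  0.0423 -0.0225] [0.0107 0.0456 0.0242]
r2 [ 0.0286 -0.0419 -0.0225] [ 0.011  -0.0386  0.0241]
slotend [ 0.0915  0.0005 -0.0225] [0.0738 0.004  0.0243]
slotL [ 0.0791  0.0065 -0.0225] [0.0614 0.01   0.0243]
slotR [ 0.0791 -0.0059 -0.0225] [ 0.0614 -0.0024  0.0243]
```

```bash
python3 -c "
from h import *
tgt(-.0193,-.0003,.0145)"
```

```text
t 6.75 shift [0.0046 0.0035 0.0015] rot [ 0.18 -0.16  0.07] F [ 0.59  0.85 -4.17] M [ 0.12  0.38 -0.03] w 0.0459
```

>>> {"fn": "drive_tool", "kwargs": {
  "commands": [
    {"rx":0.1,"ry":-0.1,"rz":0,"x":0,"y":0.001,"z":0.0005,"grip":0.03},
    {"rx":0.18,"ry":-0.16,"rz":0.07,"x":0,"y":0.0025,"z":0.001,"grip":0.03},
    {"rx":0.18,"ry":-0.16,"rz":0.07,"x":0.001,"y":0.0035,"z":0.0015,"grip":0.03},
    {"rx":0.18,"ry":-0.16,"rz":0.07,"x":0.003,"y":0.0035,"z":0.0015,"grip":0.03},
    {"rx":0.18,"ry":-0.16,"rz":0.07,"x":0.0045,"y":0.0035,"z":0.0015,"grip":0.03},
    {"rx":0.18,"ry":-0.16,"rz":0.07,"x":0.0045,"y":0.0035,"z":0.0015,"grip":0.03},
    {"rx":0.18,"ry":-0.16,"rz":0.07,"x":0.0045,"y":0.0035,"z":0.0015,"grip":0.03},
    {"rx":0.18,"ry":-0.16,"rz":0.07,"x":0.0045,"y":0.0035,"z":0.0015,"grip":0.03}
  ]
}}

```text
time_s: 7.55
position: [0.5758, -0.1474, 0.0603]
ee_rot: [0.774, -0.036, -0.632, -0.03]
contact_force: [0.1, 0.2, -3.8]
width: 0.0457
```

```bash
python3 - <<'E'
from h import *; import cv2
state(); i=eyes.camera_info("wrist"); np.save("w5.npy",[i],allow_pickle=True); f=eyes.grab_frame("wrist")
a=cv2.resize(f[50:200,220:420],None,fx=4,fy=4,interpolation=cv2.INTER_CUBIC); cv2.imwrite("pics/c5.png",a)
E
```

```text
unit grip xy, underside z (board): [-0.0189 -0.0002  0.0151] F board [-0.69  0.24 -3.77] M [ 0.02  0.42 -0.03] rot [-0.   -0.04  0.01]
```

View pics/c5.png

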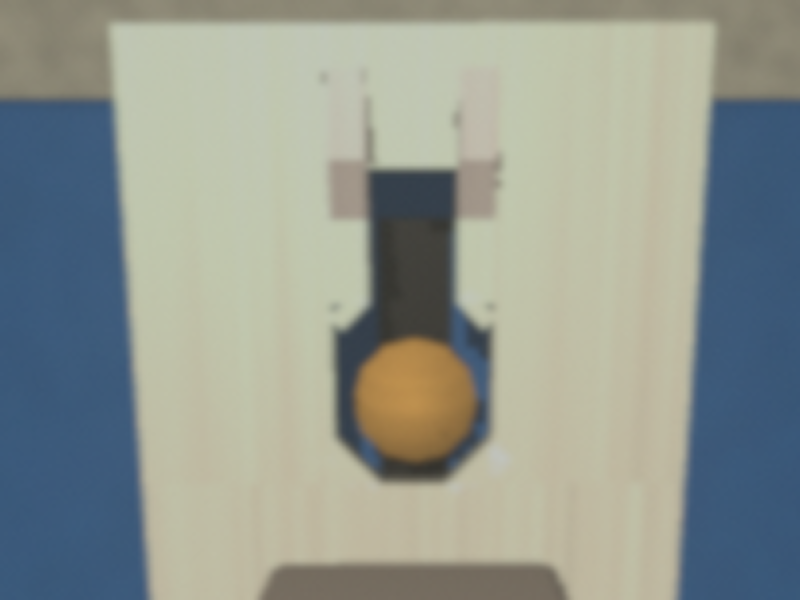

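Head (415,399) and hole (414,402) now coincide, since the parallax over that depth accounts for the 3 px. Going straight down, feeling the force.

>>> {"fn": "drive_tool", "kwargs": {
  "commands": [
    {"rx":0,"ry":0,"rz":0,"x":0.002,"y":0,"z":0.0002,"grip":0.03},
    {"rx":0,"ry":0,"rz":0,"x":0.004,"y":0,"z":0.0002,"grip":0.03},
    {"rx":0,"ry":0,"rz":0,"x":0.006,"y":0,"z":0.0002,"grip":0.03},
    {"rx":0,"ry":0,"rz":0,"x":0.008,"y":0,"z":0.0002,"grip":0.03},
    {"rx":0,"ry":0,"rz":0,"x":0.0095,"y":0,"z":0.0002,"grip":0.03},
    {"rx":0,"ry":0,"rz":0,"x":0.011,"y":0,"z":0.0002,"grip":0.03},
    {"rx":0,"ry":0,"rz":0,"x":0.012,"y":0,"z":0.0002,"grip":0.03},
    {"rx":0,"ry":0,"rz":0,"x":0.012,"y":0,"z":0.0002,"grip":0.03}
  ]
}}

```text
time_s: 8.4
position: [0.5779, -0.1476, 0.0483]
ee_rot: [0.773, -0.036, -0.632, -0.03]
contact_force: [-0.0, -0.3, -3.5]
width: 0.0459
```

```bash
python3 -c "
from h import *
state()"
```

```text
unit grip xy, underside z (board): [-0.0193 -0.0003  0.0029] F board [-0.7  -0.3  -3.46] M [-0.01  0.45 -0.07] rot [-0.   -0.03  0.01]
```

>>> {"fn": "drive_tool", "kwargs": {
  "commands": [
    {"rx":0,"ry":0,"rz":0,"x":0.0005,"y":0,"z":0,"grip":0.03},
    {"rx":0,"ry":0,"rz":0,"x":0.001,"y":0,"z":0,"grip":0.03},
    {"rx":0,"ry":0,"rz":0,"x":0.0015,"y":0,"z":0,"grip":0.03},
    {"rx":0,"ry":0,"rz":0,"x":0.002,"y":0,"z":0,"grip":0.03},
    {"rx":0,"ry":0,"rz":0,"x":0.0025,"y":0,"z":0,"grip":0.03},
    {"rx":0,"ry":0,"rz":0,"x":0.003,"y":0,"z":0,"grip":0.03},
    {"rx":0,"ry":0,"rz":0,"x":0.0033,"y":0,"z":0,"grip":0.03},
    {"rx":0,"ry":0,"rz":0,"x":0.0033,"y":0,"z":0,"grip":0.03}
  ]
}}

```text
time_s: 9.2
position: [0.5786, -0.1477, 0.0452]
ee_rot: [0.774, -0.036, -0.632, -0.03]
contact_force: [0.3, 0.6, -2.6]
width: 0.0456
```

```bash
python3 -c "
from h import *
state()"
```

```text
unit grip xy, underside z (board): [-0.0192 -0.0003 -0.0002] F board [-0.24  0.62 -2.65] M [ 0.    0.46 -0.  ] rot [-0.01 -0.04  0.01]
```

>>> {"fn": "drive_tool", "kwargs": {
  "commands": [
    {"rx":0,"ry":0,"rz":0,"x":0.0003,"y":0,"z":0,"grip":0.03},
    {"rx":0,"ry":0,"rz":0,"x":0.0006,"y":0,"z":0,"grip":0.03},
    {"rx":0,"ry":0,"rz":0,"x":0.0009,"y":0,"z":0,"grip":0.03},
    {"rx":0,"ry":0,"rz":0,"x":0.0012,"y":0,"z":0,"grip":0.03},
    {"rx":0,"ry":0,"rz":0,"x":0.0012,"y":0,"z":0,"grip":0.03},
    {"rx":0,"ry":0,"rz":0,"x":0.0012,"y":0,"z":0,"grip":0.03},
    {"rx":0,"ry":0,"rz":0,"x":0.0012,"y":0,"z":0,"grip":0.03},
    {"rx":0,"ry":0,"rz":0,"x":0.0012,"y":0,"z":0,"grip":0.03}
  ]
}}

```text
time_s: 10.0
position: [0.5788, -0.1477, 0.0441]
ee_rot: [0.774, -0.036, -0.632, -0.03]
contact_force: [-1.9, -0.8, 1.2]
width: 0.0459
```

```bash
python3 -c "
from h import *
state()"
```

```text
unit grip xy, underside z (board): [-0.0192 -0.0003 -0.0014] F board [-1.51 -0.93  1.49] M [0.19 0.76 0.05] rot [-0.01 -0.04  0.01]
```

Contact made gently, about 5 N pressing with the plate flat and the head through the hole. Now slide down the slope (tool +z).

>>> {"fn": "drive_tool", "kwargs": {
  "commands": [
    {"rx":0,"ry":0,"rz":0,"x":0,"y":0,"z":0.001,"grip":0.03},
    {"rx":0,"ry":0,"rz":0,"x":0,"y":0,"z":0.003,"grip":0.03},
    {"rx":0,"ry":0,"rz":0,"x":0,"y":0,"z":0.005,"grip":0.03},
    {"rx":0,"ry":0,"rz":0,"x":0,"y":0,"z":0.007,"grip":0.03},
    {"rx":0,"ry":0,"rz":0,"x":0,"y":0,"z":0.009,"grip":0.03},
    {"rx":0,"ry":0,"rz":0,"x":0,"y":0,"z":0.011,"grip":0.03},
    {"rx":0,"ry":0,"rz":0,"x":0,"y":0,"z":0.012,"grip":0.03},
    {"rx":0,"ry":0,"rz":0,"x":0,"y":0,"z":0.012,"grip":0.03}
  ]
}}

```text
time_s: 10.8
position: [0.567, -0.1467, 0.0417]
ee_rot: [0.774, -0.036, -0.632, -0.03]
contact_force: [0.4, -0.9, 2.6]
width: 0.0458
```

```bash
python3 -c "
from h import *
state()"
```

```text
unit grip xy, underside z (board): [-0.0313 -0.0003 -0.0014] F board [ 0.96 -0.88  2.5 ] M [ 0.17  0.04 -0.11] rot [-0.01 -0.04  0.  ]
```

>>> {"fn": "drive_tool", "kwargs": {
  "commands": [
    {"rx":0,"ry":0,"rz":0,"x":0,"y":0,"z":0.001,"grip":0.03},
    {"rx":0,"ry":0,"rz":0,"x":0,"y":0,"z":0.002,"grip":0.03},
    {"rx":0,"ry":0,"rz":0,"x":0,"y":0,"z":0.003,"grip":0.03},
    {"rx":0,"ry":0,"rz":0,"x":0,"y":0,"z":0.004,"grip":0.03},
    {"rx":0,"ry":0,"rz":0,"x":0,"y":0,"z":0.005,"grip":0.03},
    {"rx":0,"ry":0,"rz":0,"x":0,"y":0,"z":0.006,"grip":0.03},
    {"rx":0,"ry":0,"rz":0,"x":0,"y":0,"z":0.007,"grip":0.03},
    {"rx":0,"ry":0,"rz":0,"x":0,"y":0,"z":0.007,"grip":0.03}
  ]
}}

```text
time_s: 11.6
position: [0.56, -0.1459, 0.0402]
ee_rot: [0.773, -0.036, -0.632, -0.03]
contact_force: [0.0, -1.2, 2.2]
width: 0.0458
```

```bash
python3 -c "
from h import *
state()"
```

```text
unit grip xy, underside z (board): [-0.0384 -0.0003 -0.0014] F board [ 0.55 -1.17  2.08] M [ 0.19 -0.09 -0.07] rot [-0.01 -0.02  0.01]
```

>>> {"fn": "drive_tool", "kwargs": {
  "commands": [
    {"rx":0,"ry":0,"rz":0,"x":0,"y":0,"z":0.0005,"grip":0.03},
    {"rx":0,"ry":0,"rz":0,"x":0,"y":0,"z":0.001,"grip":0.03},
    {"rx":0,"ry":0,"rz":0,"x":0,"y":0,"z":0.0015,"grip":0.03},
    {"rx":0,"ry":0,"rz":0,"x":0,"y":0,"z":0.002,"grip":0.03},
    {"rx":0,"ry":0,"rz":0,"x":0,"y":0,"z":0.0025,"grip":0.03},
    {"rx":0,"ry":0,"rz":0,"x":0,"y":0,"z":0.003,"grip":0.03},
    {"rx":0,"ry":0,"rz":0,"x":0,"y":0,"z":0.003,"grip":0.03},
    {"rx":0,"ry":0,"rz":0,"x":0,"y":0,"z":0.003,"grip":0.03}
  ]
}}

```text
time_s: 12.4
position: [0.5572, -0.1457, 0.0396]
ee_rot: [0.773, -0.036, -0.632, -0.03]
contact_force: [2.1, -0.7, 2.2]
width: 0.0458
```

```bash
python3 -c "
from h import *
state()"
```

```text
unit grip xy, underside z (board): [-0.0413 -0.0003 -0.0014] F board [ 2.53 -0.53  1.76] M [ 0.14 -0.15 -0.08] rot [-0.01 -0.03  0.01]
```

>>> {"fn": "drive_tool", "kwargs": {
  "commands": [
    {"rx":0,"ry":0,"rz":0,"x":0,"y":0,"z":0.0005,"grip":0.03},
    {"rx":0,"ry":0,"rz":0,"x":0,"y":0,"z":0.001,"grip":0.03},
    {"rx":0,"ry":0,"rz":0,"x":0,"y":0,"z":0.0015,"grip":0.03},
    {"rx":0,"ry":0,"rz":0,"x":0,"y":0,"z":0.002,"grip":0.03},
    {"rx":0,"ry":0,"rz":0,"x":0,"y":0,"z":0.0025,"grip":0.03},
    {"rx":0,"ry":0,"rz":0,"x":0,"y":0,"z":0.003,"grip":0.03},
    {"rx":0,"ry":0,"rz":0,"x":0,"y":0,"z":0.0035,"grip":0.03},
    {"rx":0,"ry":0,"rz":0,"x":0,"y":0,"z":0.0035,"grip":0.03}
  ]
}}

```text
time_s: 13.2
position: [0.5547, -0.1454, 0.0393]
ee_rot: [0.774, -0.036, -0.631, -0.03]
contact_force: [5.5, -1.4, 2.9]
width: 0.0454
```

```bash
python3 -c "
from h import *
state()"
```

```text
unit grip xy, underside z (board): [-0.0439 -0.0003 -0.0012] F board [ 6.05 -0.9   1.71] M [ 0.13 -0.63 -0.11] rot [-0.01 -0.12  0.02]
```

>>> {"fn": "drive_tool", "kwargs": {
  "commands": [
    {"rx":0,"ry":0,"rz":0,"x":0,"y":0,"z":0.0003,"grip":0.03},
    {"rx":0,"ry":0,"rz":0,"x":0,"y":0,"z":0.0006,"grip":0.03},
    {"rx":0,"ry":0,"rz":0,"x":0,"y":0,"z":0.0009,"grip":0.03},
    {"rx":0,"ry":0,"rz":0,"x":0,"y":0,"z":0.0012,"grip":0.03},
    {"rx":0,"ry":0,"rz":0,"x":0,"y":0,"z":0.0015,"grip":0.03},
    {"rx":0,"ry":0,"rz":0,"x":0,"y":0,"z":0.0015,"grip":0.03},
    {"rx":0,"ry":0,"rz":0,"x":0,"y":0,"z":0.0015,"grip":0.03},
    {"rx":0,"ry":0,"rz":0,"x":0,"y":0,"z":0.0015,"grip":0.03}
  ]
}}

```text
time_s: 14.0
position: [0.5533, -0.1453, 0.039]
ee_rot: [0.774, -0.036, -0.631, -0.03]
contact_force: [5.6, -0.6, 2.8]
width: 0.0457
```

```bash
python3 -c "
from h import *
state()"
```

```text
unit grip xy, underside z (board): [-0.0454 -0.0003 -0.0012] F board [ 6.07 -0.09  1.6 ] M [ 0.17 -0.73 -0.07] rot [-0.01 -0.13  0.01]
```

>>> {"fn": "drive_tool", "kwargs": {
  "commands": [
    {"rx":0,"ry":0,"rz":0,"x":0,"y":0,"z":0.0003,"grip":0.03},
    {"rx":0,"ry":0,"rz":0,"x":0,"y":0,"z":0.0006,"grip":0.03},
    {"rx":0,"ry":0,"rz":0,"x":0,"y":0,"z":0.0009,"grip":0.03},
    {"rx":0,"ry":0,"rz":0,"x":0,"y":0,"z":0.0012,"grip":0.03},
    {"rx":0,"ry":0,"rz":0,"x":0,"y":0,"z":0.0015,"grip":0.03},
    {"rx":0,"ry":0,"rz":0,"x":0,"y":0,"z":0.0015,"grip":0.03},
    {"rx":0,"ry":0,"rz":0,"x":0,"y":0,"z":0.0015,"grip":0.03},
    {"rx":0,"ry":0,"rz":0,"x":0,"y":0,"z":0.0015,"grip":0.03}
  ]
}}

```text
time_s: 14.8
position: [0.5519, -0.1452, 0.0388]
ee_rot: [0.774, -0.036, -0.631, -0.03]
contact_force: [5.3, -1.1, 1.6]
width: 0.0458
```

```bash
python3 -c "
from h import *
state()"
```

```text
unit grip xy, underside z (board): [-0.0468 -0.0003 -0.0012] F board [ 5.58 -0.61  0.54] M [ 0.09 -0.75 -0.12] rot [-0.01 -0.14  0.01]
```

>>> {"fn": "drive_tool", "kwargs": {
  "commands": [
    {"rx":0,"ry":0,"rz":0,"x":0,"y":0,"z":0.0003,"grip":0.03},
    {"rx":0,"ry":0,"rz":0,"x":0,"y":0,"z":0.0006,"grip":0.03},
    {"rx":0,"ry":0,"rz":0,"x":0,"y":0,"z":0.0009,"grip":0.03},
    {"rx":0,"ry":0,"rz":0,"x":0,"y":0,"z":0.0012,"grip":0.03},
    {"rx":0,"ry":0,"rz":0,"x":0,"y":0,"z":0.0012,"grip":0.03},
    {"rx":0,"ry":0,"rz":0,"x":0,"y":0,"z":0.0012,"grip":0.03},
    {"rx":0,"ry":0,"rz":0,"x":0,"y":0,"z":0.0012,"grip":0.03},
    {"rx":0,"ry":0,"rz":0,"x":0,"y":0,"z":0.0012,"grip":0.03}
  ]
}}

```text
time_s: 15.6
position: [0.5503, -0.145, 0.0384]
ee_rot: [0.774, -0.036, -0.632, -0.03]
contact_force: [4.5, -1.8, 1.7]
width: 0.0459
```

```bash
python3 -c "
from h import *
state()"
```

```text
unit grip xy, underside z (board): [-0.0484 -0.0003 -0.0013] F board [ 4.93 -1.32  0.73] M [ 0.1  -0.68 -0.13] rot [-0.01 -0.09  0.01]
```

>>> {"fn": "drive_tool", "kwargs": {
  "commands": [
    {"rx":0,"ry":0,"rz":0,"x":0,"y":0,"z":0.0002,"grip":0.03},
    {"rx":0,"ry":0,"rz":0,"x":0,"y":0,"z":0.0004,"grip":0.03},
    {"rx":0,"ry":0,"rz":0,"x":0,"y":0,"z":0.0006,"grip":0.03},
    {"rx":0,"ry":0,"rz":0,"x":0,"y":0,"z":0.0008,"grip":0.03},
    {"rx":0,"ry":0,"rz":0,"x":0,"y":0,"z":0.001,"grip":0.03},
    {"rx":0,"ry":0,"rz":0,"x":0,"y":0,"z":0.001,"grip":0.03},
    {"rx":0,"ry":0,"rz":0,"x":0,"y":0,"z":0.001,"grip":0.03},
    {"rx":0,"ry":0,"rz":0,"x":0,"y":0,"z":0.001,"grip":0.03}
  ]
}}

```text
time_s: 16.4
position: [0.5496, -0.145, 0.0383]
ee_rot: [0.774, -0.036, -0.631, -0.03]
contact_force: [5.2, -0.3, 2.2]
width: 0.0459
```

```bash
python3 -c "
from h import *
state()"
```

```text
unit grip xy, underside z (board): [-0.0491 -0.0003 -0.0013] F board [5.55 0.18 1.13] M [ 0.14 -0.83 -0.12] rot [-0.01 -0.13  0.01]
```

>>> {"fn": "drive_tool", "kwargs": {
  "commands": [
    {"rx":0,"ry":0,"rz":0,"x":0,"y":0,"z":0.0002,"grip":0.03},
    {"rx":0,"ry":0,"rz":0,"x":0,"y":0,"z":0.0004,"grip":0.03},
    {"rx":0,"ry":0,"rz":0,"x":0,"y":0,"z":0.0006,"grip":0.03},
    {"rx":0,"ry":0,"rz":0,"x":0,"y":0,"z":0.0008,"grip":0.03},
    {"rx":0,"ry":0,"rz":0,"x":0,"y":0,"z":0.001,"grip":0.03},
    {"rx":0,"ry":0,"rz":0,"x":0,"y":0,"z":0.001,"grip":0.03},
    {"rx":0,"ry":0,"rz":0,"x":0,"y":0,"z":0.001,"grip":0.03},
    {"rx":0,"ry":0,"rz":0,"x":0,"y":0,"z":0.001,"grip":0.03}
  ]
}}

```text
time_s: 17.2
position: [0.5495, -0.145, 0.0384]
ee_rot: [0.775, -0.036, -0.631, -0.029]
contact_force: [6.2, -0.2, 1.9]
width: 0.046
```

```bash
python3 -c "
from h import *
state()"
```

```text
unit grip xy, underside z (board): [-0.0492 -0.0003 -0.0011] F board [6.46 0.36 0.63] M [ 0.1  -1.19 -0.07] rot [-0.01 -0.22  0.02]
```

>>> {"fn": "drive_tool", "kwargs": {
  "commands": [
    {"rx":0,"ry":0,"rz":0,"x":0,"y":0,"z":0.0002,"grip":0.03},
    {"rx":0,"ry":0,"rz":0,"x":0,"y":0,"z":0.0004,"grip":0.03},
    {"rx":0,"ry":0,"rz":0,"x":0,"y":0,"z":0.0006,"grip":0.03},
    {"rx":0,"ry":0,"rz":0,"x":0,"y":0,"z":0.0008,"grip":0.03},
    {"rx":0,"ry":0,"rz":0,"x":0,"y":0,"z":0.001,"grip":0.03},
    {"rx":0,"ry":0,"rz":0,"x":0,"y":0,"z":0.001,"grip":0.03},
    {"rx":0,"ry":0,"rz":0,"x":0,"y":0,"z":0.001,"grip":0.03},
    {"rx":0,"ry":0,"rz":0,"x":0,"y":0,"z":0.001,"grip":0.03}
  ]
}}

```text
time_s: 18.0
position: [0.5493, -0.1449, 0.0386]
ee_rot: [0.775, -0.036, -0.63, -0.029]
contact_force: [8.9, -1.1, 2.3]
width: 0.046
```

```bash
python3 - <<'E'
from h import *; import cv2
state(); i=eyes.camera_info("wrist"); np.save("w6.npy",[i],allow_pickle=True); f=eyes.grab_frame("wrist")
a=cv2.resize(f[50:200,220:420],None,fx=4,fy=4,interpolation=cv2.INTER_CUBIC); cv2.imwrite("pics/c6.png",a)
E
```

```text
unit grip xy, underside z (board): [-0.0494 -0.0003 -0.0009] F board [ 9.25 -0.3   0.5 ] M [ 0.04 -1.35 -0.08] rot [-0.01 -0.32  0.02]
```

View pics/c6.png

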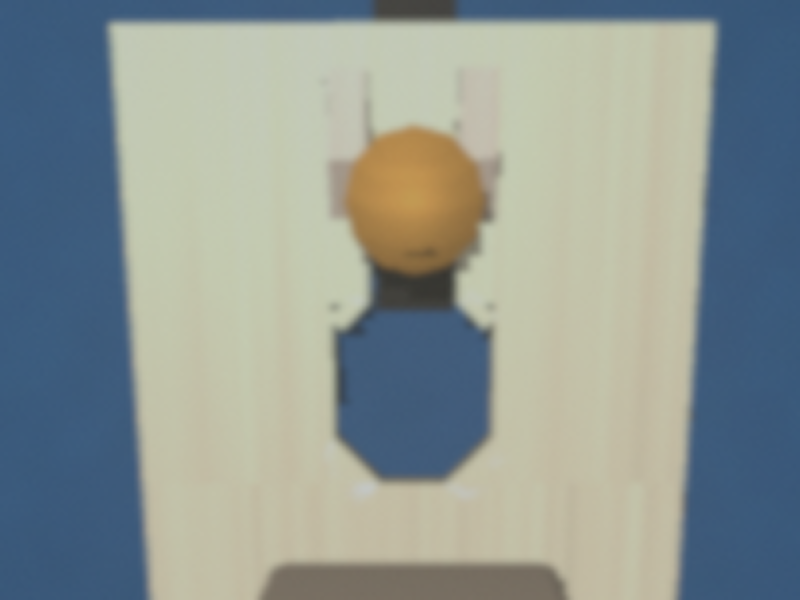

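```bash
python3 - <<'E'
from h import *
i=np.load("w6.npy",allow_pickle=True)[0]; i={k:np.array(v) for k,v in i.items() if k in("mtx","cam_to_world")}
X,g=state(); P=lambda c:(220+c[0]/4-.375,50+c[1]/4-.375)
for n,c,z in(("head",(415,200),-.0275+.0125),("head lower",(415,200),-.0275+.0105),("edge",(414,22),-.0225),("slotend-face(prev px)",(411,170),-.0225),("hole bottom",(414,480),-.0225)):
    print(n,(X.T@(hit(i,P(c),g+X[:,2]*z,X[:,2])-g)).round(4))
E
```

```text
unit grip xy, underside z (board): [-0.0494 -0.0003 -0.0009] F board [ 8.73 -1.46  0.31] M [ 0.06 -1.41 -0.11] rot [-0.01 -0.32  0.03]
head [ 0.0874 -0.0001 -0.015 ]
head lower [ 0.0875 -0.0001 -0.017 ]
edge [ 1.109e-01  1.000e-04 -2.250e-02]
slotend-face(prev px) [ 0.0917  0.0005 -0.0225]
hole bottom [ 0.0465  0.0001 -0.0225]
```

The head sits at 86.6 mm in the plate after removing the camera offset, against 86 mm for the seat. The force now rises steeply with no further travel, so it is home. I'll ease most of the push and open.

>>> {"fn": "drive_tool", "kwargs": {
  "commands": [
    {"rx":0,"ry":0,"rz":0,"x":0,"y":0,"z":-0.0004,"grip":0.03},
    {"rx":0,"ry":0,"rz":0,"x":0,"y":0,"z":-0.0008,"grip":0.03},
    {"rx":0,"ry":0,"rz":0,"x":0,"y":0,"z":-0.001,"grip":0.03},
    {"rx":0,"ry":0,"rz":0,"x":0,"y":0,"z":-0.001,"grip":0.046},
    {"rx":0,"ry":0,"rz":0,"x":0,"y":0,"z":-0.001,"grip":0.05},
    {"rx":0,"ry":0,"rz":0,"x":0,"y":0,"z":-0.001,"grip":0.058},
    {"rx":0,"ry":0,"rz":0,"x":0,"y":0,"z":-0.001,"grip":0.068},
    {"rx":0,"ry":0,"rz":0,"x":0,"y":0,"z":-0.001,"grip":0.075}
  ],
  "squeeze": 10
}}

```text
time_s: 18.85
position: [0.5468, -0.1446, 0.0371]
ee_rot: [0.773, -0.036, -0.633, -0.03]
contact_force: [-0.5, 0.3, -0.0]
width: 0.0721
```

```bash
python3 - <<'E'
from h import *; import cv2
state(); print(readout.observe()["width"]); i=eyes.camera_info("wrist"); np.save("w7.npy",[i],allow_pickle=True); f=eyes.grab_frame("wrist")
a=cv2.resize(f[50:350,120:520],(800,600),interpolation=cv2.INTER_CUBIC); cv2.imwrite("pics/c7.png",a)
E
```

```text
unit grip xy, underside z (board): [-0.0521 -0.0002 -0.0018] F board [-0.52  0.21  0.06] M [ 0.01  0.2  -0.03] rot [0.   0.08 0.01]
0.07207777749467456
```

View pics/c7.png

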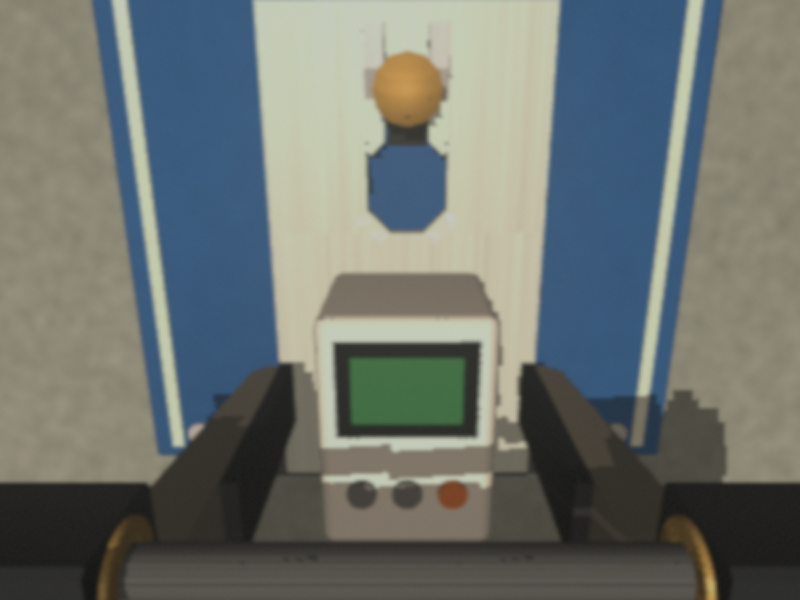

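Released. The unit stayed put: head (407,89), hole bottom (407,231), housing clear of both fingers. Retreating straight out.

>>> {"fn": "drive_tool", "kwargs": {
  "commands": [
    {"rx":0,"ry":0,"rz":0,"x":-0.002,"y":0,"z":0,"grip":0.08},
    {"rx":0,"ry":0,"rz":0,"x":-0.008,"y":0,"z":0,"grip":0.08},
    {"rx":0,"ry":0,"rz":0,"x":-0.018,"y":0,"z":0,"grip":0.08},
    {"rx":0,"ry":0,"rz":0,"x":-0.03,"y":0,"z":0,"grip":0.08},
    {"rx":0,"ry":0,"rz":0,"x":-0.045,"y":0,"z":0,"grip":0.08},
    {"rx":0,"ry":0,"rz":0,"x":-0.06,"y":0,"z":0,"grip":0.08},
    {"rx":0,"ry":0,"rz":0,"x":-0.07,"y":0,"z":0,"grip":0.08},
    {"rx":0,"ry":0,"rz":0,"x":-0.075,"y":0,"z":0,"grip":0.08}
  ]
}}

```text
time_s: 19.7
position: [0.5334, -0.1437, 0.1131]
ee_rot: [0.774, -0.037, -0.631, -0.029]
contact_force: [0.1, -0.1, -0.6]
width: 0.0799
```

```bash
python3 - <<'E'
from h import *; import cv2
i=np.load("w7.npy",allow_pickle=True)[0]; i={k:np.array(v) for k,v in i.items() if k in("mtx","cam_to_world")}
P=lambda c:(120+c[0]/2-.25,50+c[1]/2-.25)
h=lambda c,z:U.T@(hit(i,P(c),O+U[:,2]*z,U[:,2])-O)
print("head-holebottom",(h((407,89),.0125)-h((407,231),.005)).round(4))
for c in((254,2),(558,2),(277,360),(538,360)): print(h(c,.005).round(4))
j=eyes.camera_info("wrist"); np.save("w8.npy",[j],allow_pickle=True); f=eyes.grab_frame("wrist"); t=eyes.grab_frame("top")
a=cv2.resize(f[20:320,180:460],(560,600),interpolation=cv2.INTER_CUBIC); b=cv2.resize(t[100:240,310:430],(240,280)); cv2.imwrite("pics/c8.png",np.hstack([a,np.vstack([b,np.zeros((320,240,3),np.uint8)])]))
E
```

```text
head-holebottom [0.0406 0.     0.0075]
[0.0607 0.0415 0.005 ]
[ 0.0607 -0.0414  0.005 ]
[-0.0452  0.0423  0.005 ]
[-0.0452 -0.0431  0.005 ]
```

View pics/c8.png

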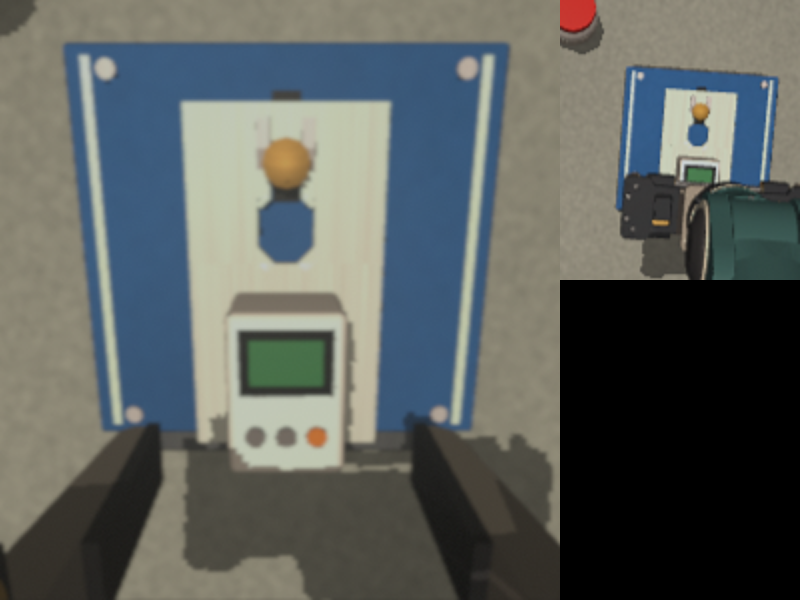

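The unit sits square between the rails with the head at the slot's end: head (286,163), plate top corners (182,102) and (391,102). It is 40.6 mm from the hole's rim to the stud (41 nominal). Gripper clear; handing in.

```bash
python3 -c "
from cell import ctrl
print(ctrl.job_done())"
```

```text
the job is handed in; nothing more can be done
None
```

The readout unit is mounted on the blue stand, released, and the job is handed in at about 20 s. No verdict is reported, so what follows rests on my own checks.

**What I did:** I gripped the housing, set the keyhole's wide end over the brass head using the wrist camera, and lowered the plate with about 5 N on the board. I then slid it about 30 mm down the slope. The resistance was about 6 N over the ramp, then rose to about 9 N with almost no further travel, so I took that as the closed end. I eased off, opened the gripper and backed straight out.

**Last checks:**
- **Home:** after release the head was 40.6 mm from the wide end's lower rim. Fully home is 41 mm, so it is within about 0.5 mm.
- **Square and on line:** the plate is square to the rails within about 0.01 rad and on the stud's line within about 0.5 mm.
- **Forces:** the largest force I read was about 9 N. Force is only read at the end of each move, so peaks in between were not seen.

**Not checked or did not go to plan:**
- The stud's lift (`stud_part`) could not be read directly; I inferred it from the position in the slot.
- My first two move calls were refused for missing keys, and nothing moved.
- One alignment move overshot by about 2 mm sideways. I saw it from close by and corrected it before any contact.
- The bottle, beaker and jar were never approached, but I did not measure them again. Only the jar's edge shows in the last picture.

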